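Set a panel to its cut line on the sawing board

TASK

Get the white panel ready to be sawn: push it over the sawing board until its far long edge lies flush along the fence and its marked end sticks out past the board's left end just so far that the pencilled cut line stands right above that end. Only push or slide it with the fingertips, never pinch, lift or tip it; leave it there, let go, and leave the other things on the bench where they are.

Things in the scene. Friction and masses are not known exactly. Their poses are not given: they have to be found in the camera images.
- sawing_board: Plywood sawing board fixed to the bench, 200 (its x) x 300 (y) x 18 mm thick, yaw within 0.25. Origin: centre of its underside. +x points away from the robot, +y to its left. A fence 300 mm long and 25 mm wide runs along the far side: its near face is at x = +75 mm, its top at z = 43 mm. The left end, past which the panel is to stick out, is at y = +150 mm.
- panel: Thin white-faced panel lying loose on the board, 120 (its x) x 200 (y) x 10 mm, 0.15 to 0.27 kg. Origin: centre of its underside; +x toward the fence, +y toward its marked end. Starts wholly on the board, 15 to 35 mm short of the fence, askew up to 0.1 rad, its cut line 60 to 100 mm inside the left end. In place its origin is at x = +15, y = +95 mm in the board's frame, yaw equal.
- cut_line (a point): Middle of the dark pencilled cut line, which runs across the panel's top face along its x, 45 mm from the panel's left end (at x = 0, y = +55 mm, z = 10 mm in the panel's frame); three slanting strokes mark the waste beyond it.
- tape_measure: Tape measure, 33 x 85 x 70 mm high, standing loose behind the fence. Bystander; origin at the centre of its underside.
- offcut_4: Small dark wood offcut, 50 x 75 x 18 mm, lying loose on the bench to the right of the board. Bystander; origin at the centre of its underside.
- chisel_1: Chisel with a yellow wooden handle, 263 mm long, 29 mm high, lying loose behind the fence on the left. Bystander; origin at the centre of its underside.

How it is judged:
By the outcome, as a careful person would: the job done as asked, in the order asked, and still so for the second after the job is handed in, with the robot touching nothing.
It also fails if it takes over 64 s, if anything falls off the work surface, if the arm or the gripper's body presses on something with over 40 N, if the wrist force passes 120 N, or if a joint passes its speed limit or range.

ROBOT

A 6-joint arm with a two-finger parallel gripper is mounted at the origin on a cart in front of the work surface, level with it; the furniture and walls round the work are solid. World frame = base frame: x ahead of the robot, y to its left, z up, the work surface at z = 0. Lengths are in m, angles in rad, forces in N, time in s.
With the tool pointing down it reaches from about 0.425 to 0.925 m from the base axis. Payload 12.5 kg.
Tool frame: the origin (TCP) lies at the very end of the fingers, on their centre line; the grasp point (between the pads) lies 19 mm behind it; z points along the fingers, y is the line along which they close (so a half turn about z gives the same grasp; the last joint's range is limited). The gripper opens to 85 mm and grips with 20 to 120 N. Pads are 22 mm wide; open, the fingers measure 114 mm over their backs; the gripper's body (76 mm by 85 mm) begins 54 mm behind the grasp point. The pads swing forward as they close: fully open they stand 13 mm farther back than shut.
Start: joints at [1, 0.491, 1.559, -0, 1.092, -0.106], TCP at [0.28, 0.559, 0.231] pointing down, gripper open.
Joint ranges: [-3.1, 3.1], [-0.84, 2.19], [0.05, 2.79], [-1.13, 4.28], [0.06, 2.93], [-2.69, 2.69]. Speed limits (rad/s): [2.22, 2.22, 2.79, 3.14, 3.14, 3.14].

INTERFACE

Orientations are given as a rotation vector (axis times angle).
In Python, from rig import arm, eyes, job gives the robot as it stands (arm), with the cameras (eyes) and the job (job).
- The arm moves only by the shell command python3 shift.py [OPENING] [FORCE], which reads ROWS from standard input. ROWS is a JSON object with one list for each field, all of the same length, 1 to 10, a row being the entries at one place: dx, dy, dz (the shift in a scale on which 1.0 is 0.6 m), wx, wy, wz (a rotation vector in parts of the range, where 1.0 means pi/2 rad); each row is the pose to reach, as a shift and turn from the pose commanded when the command began, along the tool's axes at that moment; what a row does not reach only later rows make up. A row lasts 1/12 s, in which the tool goes at most 0.0417 m and 0.125 rad, less where a joint would pass 70% of its speed; a pose out of reach is approached as far as the arm can. OPENING is the finger opening in m, set as the command begins (- or left out keeps the last). The fingers move at their own pace and stop on an object; FORCE is the grip in N (left out, the last holds). Time passes only in rows, so rows that do not move let the fingers close. It prints the time, the measured TCP pose, the force, the opening and the grip force at its end. Shift and turn numbers lie between -1 and 1, and a call with a number outside is refused. Input that does not fit is refused with a message, and nothing moves.
- arm.observe(): the state, without advancing time (a new reading comes with each control period).
- eyes.snapshot(name): name is "scene" or "top" or "wrist"; returns a dict with "color" (480x640x3 uint8, blue, green, red), "camera_matrix" (3x3 intrinsics, pixels), "dist_coeffs" ([k1, k2, p1, p2, k3] as OpenCV has them; the pictures are not rectified), "R" (3x3) and "t" (3): a world point X has camera coordinates R X + t. Camera axes: x right, y down, z forward; pixel columns grow to the right and rows downward; lengths in m; the calibration is good to about 2 mm. A picture is of the moment at which its call begins. There is no depth.
- job.sign_off(): hands the job in; it is judged then, once.
The state is a dict: "time_s": time; "joint_positions": joint angles; "dq": joint speeds; "tau": joint torques, N m; "position": TCP position; "tool_rot": TCP orientation; "force": force on the tool from outside, world axes, zero at the start; "moment": the same for the moment, N m; "finger_gap": finger opening in m; "finger_force": force on a finger pad.
Only numpy, scipy, OpenCV 4.12 (cv2) and the standard library are available. Lean on these libraries where they do the work, as an engineer would, in place of code of your own. Each camera call takes 0.05 s, during which the arm holds its last target. There are 200 camera calls.

## Working session

There is one attempt and no reset: what is moved stays moved. The work goes in short steps, Python scripts to look and compute and a shell command to move; the robot and the scene stay as the last step left them, time stands still between calls to the robot, and variables do not carry over. Pictures are saved under pics/ and viewed, at most 10 in all, crops included, and the job is handed in when it is done.

```bash
ls; mkdir -p pics
cat > h.py <<'E'
import cv2,numpy as np
from rig import arm, eyes, job
def snap(n,f):
    s=eyes.snapshot(n); cv2.imwrite('pics/'+f,s['color'])
    np.savez('pics/'+f+'.npz',K=s['camera_matrix'],d=s['dist_coeffs'],R=s['R'],t=s['t'],c=s['color']); return s
def world(f,px,z):
    s=np.load('pics/'+f+'.npz'); p=cv2.undistortPoints(np.array(px,float).reshape(-1,1,2),s['K'],s['d']).reshape(-1,2)
    d=np.c_[p,np.ones(len(p))]@s['R']; c=-s['R'].T@s['t']
    return c+d*((z-c[2])/d[:,2])[:,None]
def proj(f,X):
    s=np.load('pics/'+f+'.npz'); return cv2.projectPoints(np.array(X,float).reshape(-1,1,3),cv2.Rodrigues(s['R'])[0],s['t'],s['K'],s['d'])[0].reshape(-1,2)
E
python3 - <<'E'
from h import *
for n in('scene','top'):
    s=snap(n,n+'0.png'); print(n,-s['R'].T@s['t'])
print(arm.observe())
E
```

```text
pics
rig.py
shift.py
scene [-0.15657522 -0.91248462  0.59960115]
top [0.45659981 0.00125916 1.03766807]
{'time_s': 0.1, 'joint_positions': array([ 1.00039695e+00,  4.91487979e-01,  1.55940733e+00, -2.61224926e-05,
        1.09168671e+00, -1.05570426e-01]), 'dq': array([ 2.01520544e-03, -2.12796117e-04, -1.07754059e-03, -8.61870840e-05,
       -3.53248292e-04, -9.30132068e-04]), 'tau': array([ 2.15319109e-03, -6.19445801e+01, -2.62031221e+01, -1.55505941e-04,
        2.89724238e-03, -7.17134043e-06]), 'position': array([0.28002587, 0.55852872, 0.23078671]), 'tool_rot': array([-7.23506938e-01, -3.05683106e+00,  1.47809630e-03]), 'force': array([-0.25087979,  0.31634466,  0.81273231]), 'moment': array([-0.02561246,  0.01771033, -0.0329313 ]), 'finger_force': 0.0, 'finger_gap': 0.08561078886593983}
```

View pics/top0.png

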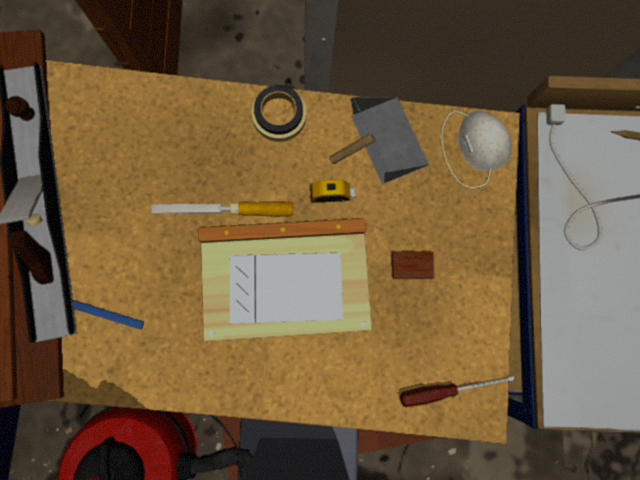

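View pics/scene0.png

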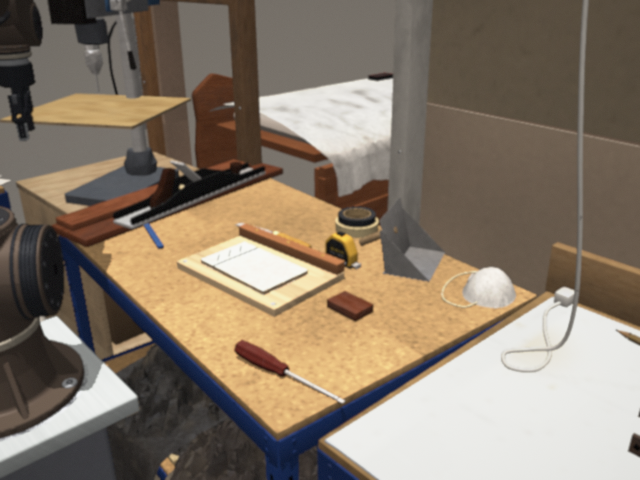

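The top view shows the board spanning about (202–370, 220–340) and the fence along its upper side from (200,234) to (365,226). The panel spans (230–342, 253–324), with its cut line near x=255. I'll enlarge that area.

Run:
```python
from h import *
c=cv2.imread('pics/top0.png')[210:350,190:380]
cv2.imwrite('pics/c0.png',cv2.resize(c,None,fx=4.2,fy=4.2,interpolation=cv2.INTER_CUBIC))
```

```text
(no output)
```

View pics/c0.png

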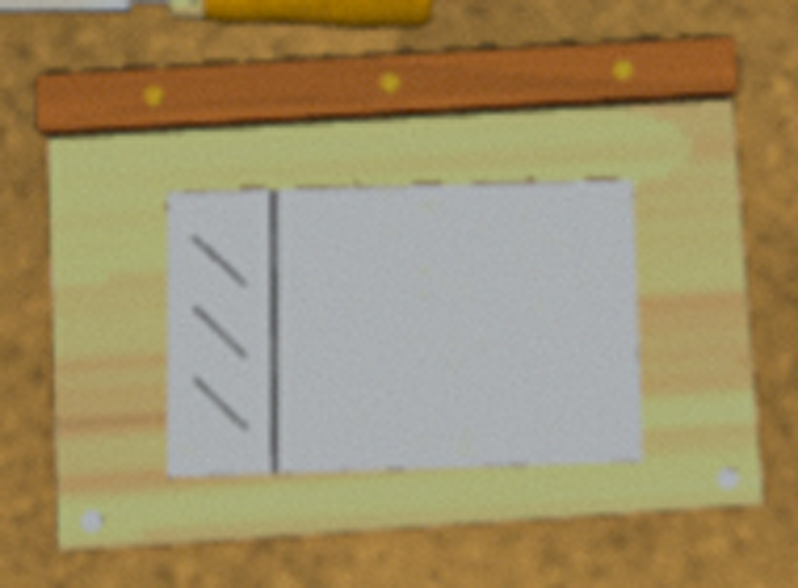

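The enlarged crop gives these corners:
- **Board near corners:** (60,549) and (763,503).
- **Fence top:** (37,76), (733,37), (736,97) and (40,133).
- **Panel:** (168,192), (632,181), (641,461) and (168,474).
- **Cut line:** (273,190) to (275,472).

```bash
cat >> h.py <<'E'
from scipy.optimize import least_squares
def T(p,X):
    c,s=np.cos(p[2]),np.sin(p[2]); X=np.array(X,float); return np.c_[p[0]+c*X[:,0]-s*X[:,1],p[1]+s*X[:,0]+c*X[:,1],X[:,2]]
def fit(f,X,px,p0=(.6,.05,0)):
    r=least_squares(lambda p:(proj(f,T(p,X))-px).ravel(),p0); return r.x,np.round(r.fun.reshape(-1,2),1)
BX=[[-.1,.15,.018],[-.1,-.15,.018],[.1,.15,.043],[.1,-.15,.043],[.075,-.15,.043],[.075,.15,.043]]
PX=[[.06,.1,.028],[.06,-.1,.028],[-.06,-.1,.028],[-.06,.1,.028],[.06,.055,.028],[-.06,.055,.028]]
def full(px,k=4.2,o=(190,210)): return (np.array(px,float)+.5)/k-.5+np.array(o)
def rel(b,p):
    c,s=np.cos(b[2]),np.sin(b[2]); d=p[:2]-b[:2]; return np.r_[c*d[0]+s*d[1],-s*d[0]+c*d[1],p[2]-b[2]]
def tool(): 
    from scipy.spatial.transform import Rotation as R
    s=arm.observe(); return s,R.from_rotvec(s['tool_rot']).as_matrix()
E
python3 - <<'E'
from h import *
b,r=fit('top0.png',BX,full([(60,549),(763,503),(37,76),(733,37),(736,97),(40,133)])); print(b,r.tolist())
p,r=fit('top0.png',PX,full([(168,192),(632,181),(641,461),(168,474),(273,190),(275,472)])); print(p,r.tolist())
print(rel(b,p)); np.save('b.npy',b)
s,R=tool(); print(R.round(3))
E
```

```text
[0.52765612 0.03595316 0.09257997] [[-1.0, 1.0], [0.6, 0.8], [-0.7, -0.5], [1.0, -0.4], [1.3, -1.0], [-1.1, -0.2]]
[0.51303931 0.03443078 0.05818827] [[-0.2, -0.3], [0.3, -0.3], [0.4, 0.2], [-0.4, 0.5], [-0.0, -0.4], [-0.1, 0.2]]
[-0.01469495 -0.00016456 -0.03439171]
[[-0.894  0.448 -0.001]
 [ 0.448  0.894 -0.001]
 [ 0.    -0.001 -1.   ]]
```

```bash
cat >> h.py <<'E'
def go(xb,yb,z,yaw):
    "shift in tool axes to put TCP at board-frame xb,yb, world z, tool y at board angle yaw, pointing down"
    from scipy.spatial.transform import Rotation as Ro
    s,R=tool(); b=np.load('b.npy'); X=T(b,[[xb,yb,z]])[0]; a=b[2]+yaw
    y=np.array([np.cos(a),np.sin(a),0]); zz=np.array([0,0,-1.]); G=np.c_[np.cross(y,zz),y,zz]
    print('d',(R.T@(X-s['position'])).round(4),'rot',Ro.from_matrix(R.T@G).as_rotvec().round(4),'t',s['time_s'],'F',s['force'].round(1),'board xy',rel(b,np.r_[s['position'][:2],0])[:2].round(4),'z',s['position'][2].round(4))
E
python3 -c "
from h import *
go(-.0147,-.128,.12,0)"
```

```text
d [-0.5109 -0.4724  0.1112] rot [-9.0000e-04  4.0000e-04  1.0134e+00] t 0.1 F [-0.3  0.3  0.8] board xy [-0.1983  0.5432] z 0.2308
```

Units first: shifts go in shares of 0.6 m and turns go in shares of pi/2 rad. So -0.28 m / 0.6 = -0.4667, -0.26 m / 0.6 = -0.4333, 0.5 rad / 1.5708 = 0.3183.

```bash
r='' ; echo '{"dx":[-0.4667,-0.4667,-0.4667,-0.4667,-0.4667,-0.4667,-0.4667,-0.4667,-0.4667,-0.4667],"dy":[-0.4333,-0.4333,-0.4333,-0.4333,-0.4333,-0.4333,-0.4333,-0.4333,-0.4333,-0.4333],"dz":[0,0,0,0,0,0,0,0,0,0],"wx":[0,0,0,0,0,0,0,0,0,0],"wy":[0,0,0,0,0,0,0,0,0,0],"wz":[0.3183,0.3183,0.3183,0.3183,0.3183,0.3183,0.3183,0.3183,0.3183,0.3183]}' | python3 shift.py 0.06; python3 -c "
from h import *
go(-.0147,-.128,.12,0)"
```

```text
time_s: 0.93
position: [0.4152, 0.1965, 0.2313]
tool_rot: [1.462, 2.78, -0.001]
force: [-0.7, 0.4, -0.1]
finger_gap: 0.0601
finger_force: 0.0
d [-0.3004 -0.0736  0.1115] rot [-1.000e-04  8.000e-04  5.099e-01] t 0.9333 F [-0.7  0.4 -0.1] board xy [-0.0971  0.1702] z 0.2313
```

Converted, -0.3 m / 0.6 = -0.5, 0.11 m / 0.6 = 0.1833, 0.51 rad / 1.5708 = 0.3247.

```bash
echo '{"dx":[-0.5,-0.5,-0.5,-0.5,-0.5,-0.5,-0.5,-0.5,-0.5,-0.5],"dy":[-0.1233,-0.1233,-0.1233,-0.1233,-0.1233,-0.1233,-0.1233,-0.1233,-0.1233,-0.1233],"dz":[0.1833,0.1833,0.1833,0.1833,0.1833,0.1833,0.1833,0.1833,0.1833,0.1833],"wx":[0,0,0,0,0,0,0,0,0,0],"wy":[0,0,0,0,0,0,0,0,0,0],"wz":[0.3247,0.3247,0.3247,0.3247,0.3247,0.3247,0.3247,0.3247,0.3247,0.3247]}' | python3 shift.py ; python3 -c "
from h import *
go(-.0147,-.128,.018,0)"
```

```text
time_s: 1.77
position: [0.5238, -0.0891, 0.1201]
tool_rot: [-2.114, -2.321, 0.001]
force: [-0.2, -0.4, 0.8]
finger_gap: 0.0603
finger_force: 0.0
d [-0.004   0.0008  0.1021] rot [-0.0018 -0.0009  0.0007] t 1.7667 F [-0.2 -0.4  0.8] board xy [-0.0154 -0.1241] z 0.1201
```

Converted, 0.098 m / 0.6 = 0.1633, 0.03 m / 0.6 = 0.05.

```bash
echo '{"dx":[-0.0067,-0.0067,-0.0067,-0.0067,-0.0067],"dy":[0,0,0,0,0],"dz":[0.05,0.1083,0.15,0.1633,0.1633],"wx":[0,0,0,0,0],"wy":[0,0,0,0,0],"wz":[0,0,0,0,0]}' | python3 shift.py; echo '{"dx":[0,0,0],"dy":[0,0,0],"dz":[0.0033,0.0067,0.0067],"wx":[0,0,0],"wy":[0,0,0],"wz":[0,0,0]}' | python3 shift.py; echo '{"dx":[0,0,0],"dy":[0,0,0],"dz":[0.0033,0.005,0.005],"wx":[0,0,0],"wy":[0,0,0],"wz":[0,0,0]}' | python3 shift.py
```

```text
time_s: 2.18
position: [0.5235, -0.0906, 0.0221]
tool_rot: [-2.109, -2.324, 0.002]
force: [-0.1, -0.3, -0.4]
finger_gap: 0.06
finger_force: 0.0
time_s: 2.43
position: [0.5249, -0.0918, 0.0205]
tool_rot: [2.111, 2.325, 0.001]
force: [-0.1, 0.2, 0.8]
finger_gap: 0.0599
finger_force: 0.0
time_s: 2.68
position: [0.5244, -0.0919, 0.0166]
tool_rot: [2.112, 2.325, 0.0]
force: [0.8, -0.2, -0.3]
finger_gap: 0.0599
finger_force: 0.0
```

Converted, 0.002 m / 0.6 = 0.0033, 0.001 m / 0.6 = 0.0017.

```bash
echo '{"dx":[0,0,0],"dy":[0,0,0],"dz":[0.0017,0.0033,0.0033],"wx":[0,0,0],"wy":[0,0,0],"wz":[0,0,0]}' | python3 shift.py; echo '{"dx":[0,0,0],"dy":[0,0,0],"dz":[0.0017,0.0033,0.0033],"wx":[0,0,0],"wy":[0,0,0],"wz":[0,0,0]}' | python3 shift.py;python3 -c "
from h import *
snap('top','top1.png');snap('wrist','w1.png')
go(-.0147,-.128,.018,0)"
```

```text
time_s: 2.93
position: [0.5243, -0.0919, 0.0141]
tool_rot: [-2.112, -2.325, -0.0]
force: [0.7, 1.3, -0.0]
finger_gap: 0.0598
finger_force: 0.0
time_s: 3.18
position: [0.5244, -0.0919, 0.013]
tool_rot: [2.112, 2.325, 0.0]
force: [-2.7, 0.2, 11.0]
finger_gap: 0.0599
finger_force: 5.6
d [-0.001   0.0004 -0.0051] rot [0.0005 0.0001 0.0035] t 3.2833 F [-2.   0.4 11.7] board xy [-0.0151 -0.127 ] z 0.0129
```

View pics/w1.png

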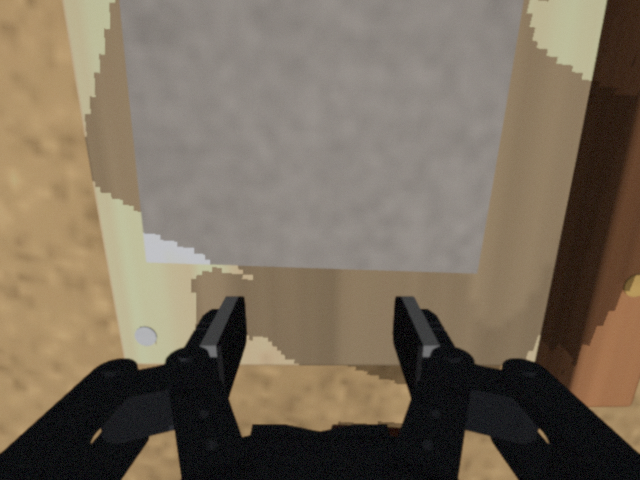

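The wrist view shows both fingertips resting on the board just short of the panel's right end, with the pads at about (240,300) and (400,300) and the panel edge along row 268. I'll raise 4 mm and push left.

Converted, 0.048 m / 0.6 = 0.08, 0.024 m / 0.6 = 0.04.

```bash
echo '{"dx":[0,0,0.01,0.02,0.03,0.04,0.05,0.06,0.07,0.08],"dy":[0,0,0,0,0,0,0,0,0,0],"dz":[-0.0083,-0.0083,-0.0083,-0.0083,-0.0083,-0.0083,-0.0083,-0.0083,-0.0083,-0.0083],"wx":[0,0,0,0,0,0,0,0,0,0],"wy":[0,0,0,0,0,0,0,0,0,0],"wz":[0,0,0,0,0,0,0,0,0,0]}' | python3 shift.py; echo '{"dx":[0.01,0.02,0.03,0.04,0.05,0.06,0.07,0.08,0.0867,0.0867],"dy":[0,0,0,0,0,0,0,0,0,0],"dz":[0,0,0,0,0,0,0,0,0,0],"wx":[0,0,0,0,0,0,0,0,0,0],"wy":[0,0,0,0,0,0,0,0,0,0],"wz":[0,0,0,0,0,0,0,0,0,0]}' | python3 shift.py; python3 -c "
from h import *
snap('wrist','w2.png')
snap('top','top2.png')
go(-.0147,-.016,.018,0)"
```

```text
time_s: 4.12
position: [0.5196, -0.0434, 0.0172]
tool_rot: [-2.112, -2.326, 0.0]
force: [-0.1, -1.7, -1.4]
finger_gap: 0.0598
finger_force: 0.6
time_s: 4.95
position: [0.5146, 0.0085, 0.0173]
tool_rot: [-2.111, -2.326, -0.0]
force: [0.1, 0.1, -0.4]
finger_gap: 0.0601
finger_force: 0.0
d [ 0.0108  0.0008 -0.0007] rot [ 0.0002 -0.0001  0.0038] t 5.05 F [-0.1 -0.9 -0.5] board xy [-0.0154 -0.0268] z 0.0173
```

View pics/w2.png

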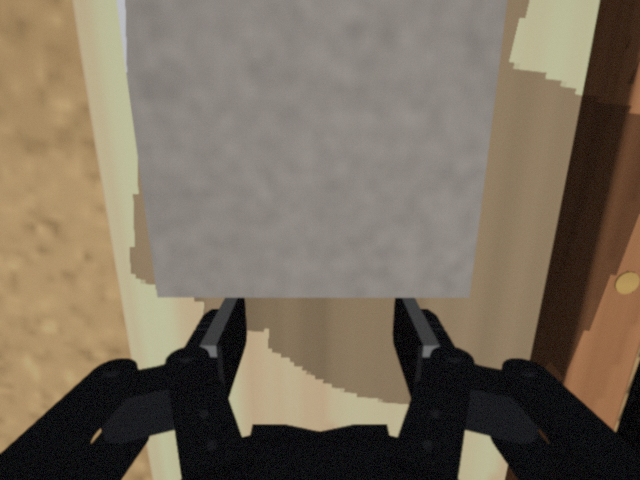

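The panel is square against the tips, with its right edge along row 297. Next I'll back off, rise, turn, and push from the near side.

Converted, -0.07 m / 0.6 = -0.1167, -0.012 m / 0.6 = -0.02.

```bash
echo '{"dx":[-0.0167,-0.02,-0.02,-0.02],"dy":[0,0,0,0],"dz":[0,-0.05,-0.1,-0.1167],"wx":[0,0,0,0],"wy":[0,0,0,0],"wz":[0,0,0,0]}' | python3 shift.py; python3 -c "
from h import *
go(-.1,.084,.08,np.pi/2)"
```

```text
time_s: 5.38
position: [0.517, -0.0055, 0.0903]
tool_rot: [2.111, 2.322, 0.003]
force: [0.6, -0.8, 1.3]
finger_gap: 0.0598
finger_force: 0.0
d [ 0.1245 -0.0853  0.0099] rot [ 0.0022  0.0034 -1.5682] t 5.3833 F [ 0.6 -0.8  1.3] board xy [-0.0144 -0.0403] z 0.0903
```

Converted, 0.124 m / 0.6 = 0.2067, -0.085 m / 0.6 = -0.1417, -1 rad / 1.5708 = -0.6366.

```bash
echo '{"dx":[0.2067,0.2067,0.2067,0.2067,0.2067,0.2067,0.2067,0.2067,0.2067,0.2067],"dy":[-0.1417,-0.1417,-0.1417,-0.1417,-0.1417,-0.1417,-0.1417,-0.1417,-0.1417,-0.1417],"dz":[0,0,0,0,0,0,0,0,0,0],"wx":[0,0,0,0,0,0,0,0,0,0],"wy":[0,0,0,0,0,0,0,0,0,0],"wz":[-0.6366,-0.6366,-0.6366,-0.6366,-0.6366,-0.6366,-0.6366,-0.6366,-0.6366,-0.6366]}' | python3 shift.py >/dev/null; echo '{"dx":[0,0,0,0,0,0],"dy":[0,0,0,0,0,0],"dz":[0,0,0,0,0,0],"wx":[0,0,0,0,0,0],"wy":[0,0,0,0,0,0],"wz":[-0.3616,-0.3616,-0.3616,-0.3616,-0.3616,-0.3616]}' | python3 shift.py; python3 -c "
from h import *
go(-.1,.084,.017,np.pi/2)"
```

```text
time_s: 6.72
position: [0.4195, 0.1107, 0.0872]
tool_rot: [-0.144, 3.138, 0.0]
force: [0.4, -0.4, -0.1]
finger_gap: 0.0598
finger_force: 0.0
d [-0.0008 -0.0004  0.0702] rot [ 0.0001  0.     -0.0008] t 6.7167 F [ 0.4 -0.4 -0.1] board xy [-0.1008  0.0844] z 0.0872
```

Converted, 0.07 m / 0.6 = 0.1167, 0.06 m / 0.6 = 0.1.

```bash
echo '{"dx":[0,0,0,0],"dy":[0,0,0,0],"dz":[0.0583,0.1,0.1167,0.1167],"wx":[0,0,0,0],"wy":[0,0,0,0],"wz":[0,0,0,0]}' | python3 shift.py; echo '{"dx":[-0.0083,-0.0167,-0.025,-0.0333,-0.0417,-0.05,-0.0567,-0.0633,-0.0667,-0.0667],"dy":[0,0,0,0,0,0,0,0,0,0],"dz":[0,0,0,0,0,0,0,0,0,0],"wx":[0,0,0,0,0,0,0,0,0,0],"wy":[0,0,0,0,0,0,0,0,0,0],"wz":[0,0,0,0,0,0,0,0,0,0]}' | python3 shift.py; python3 -c "
from h import *
snap('wrist','w3.png')
snap('top','top3.png')
go(-.056,.084,.017,np.pi/2)"
```

```text
time_s: 7.05
position: [0.4186, 0.1106, 0.0154]
tool_rot: [0.137, -3.135, 0.0]
force: [-0.6, -0.7, 0.6]
finger_gap: 0.0602
finger_force: 0.0
time_s: 7.88
position: [0.4599, 0.1148, 0.0173]
tool_rot: [-0.146, 3.137, 0.0]
force: [-0.7, 0.5, -0.3]
finger_gap: 0.0601
finger_force: 0.0
d [-0.0043 -0.0007  0.0003] rot [0.0001 0.0012 0.0006] t 7.9833 F [ 0.  -0.2 -0.3] board xy [-0.0603  0.0847] z 0.0173
```

View pics/w3.png

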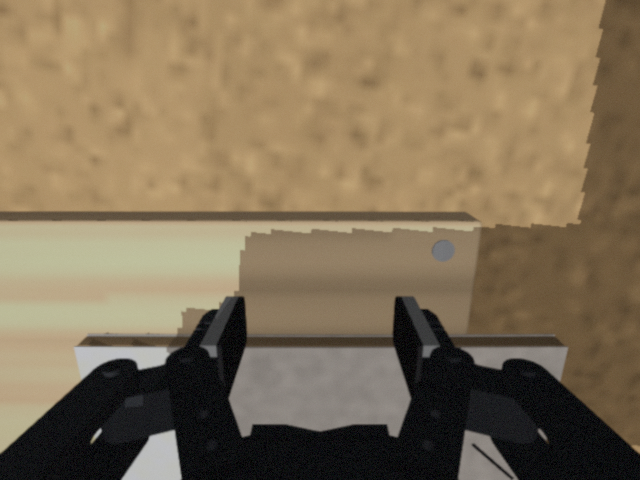

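The tips are on the near edge (row 342) and the panel is square. I'll creep forward until it contacts the fence.

```bash
echo '{"dx":[-0.0017,-0.0033,-0.005,-0.005],"dy":[0,0,0,0],"dz":[0,0,0,0],"wx":[0,0,0,0],"wy":[0,0,0,0],"wz":[0,0,0,0]}' | python3 shift.py; echo '{"dx":[-0.0012,-0.0025,-0.0025],"dy":[0,0,0],"dz":[0,0,0],"wx":[0,0,0],"wy":[0,0,0],"wz":[0,0,0]}' | python3 shift.py;echo '{"dx":[-0.0012,-0.0025,-0.0025],"dy":[0,0,0],"dz":[0,0,0],"wx":[0,0,0],"wy":[0,0,0],"wz":[0,0,0]}' | python3 shift.py
```

```text
time_s: 8.32
position: [0.4623, 0.115, 0.0173]
tool_rot: [-0.146, 3.138, 0.0]
force: [-1.9, 0.4, 0.2]
finger_gap: 0.0599
finger_force: 0.9
time_s: 8.57
position: [0.464, 0.1151, 0.0173]
tool_rot: [-0.146, 3.138, 0.0]
force: [-1.2, 0.0, -0.5]
finger_gap: 0.0602
finger_force: 0.5
time_s: 8.82
position: [0.465, 0.1153, 0.0173]
tool_rot: [0.146, -3.138, -0.0]
force: [-2.8, -0.0, 1.0]
finger_gap: 0.0599
finger_force: 1.6
```

Converted, -0.0015 m / 0.6 = -0.0025, -0.0007 m / 0.6 = -0.0012.

```bash
echo '{"dx":[-0.0012,-0.0025,-0.0025],"dy":[0,0,0],"dz":[0,0,0],"wx":[0,0,0],"wy":[0,0,0],"wz":[0,0,0]}' | python3 shift.py|sed -n '2p;4p';echo '{"dx":[-0.0008,-0.0017,-0.0017],"dy":[0,0,0],"dz":[0,0,0],"wx":[0,0,0],"wy":[0,0,0],"wz":[0,0,0]}' | python3 shift.py|sed -n '2p;4p'
```

```text
position: [0.4651, 0.1153, 0.0172]
force: [-8.3, -1.0, 4.5]
position: [0.4651, 0.1153, 0.0171]
force: [-12.7, -0.6, 8.0]
```

The fence is met at 12.7 N. I'll back off, rise and measure.

Converted, -0.08 m / 0.6 = -0.1333, -0.07 m / 0.6 = -0.1167.

```bash
echo '{"dx":[0.01,0.0333,0.0417,0.0417,0.0417],"dy":[0,0,0,0,0],"dz":[0,0,-0.05,-0.1167,-0.1333],"wx":[0,0,0,0,0],"wy":[0,0,0,0,0],"wz":[0,0,0,0,0]}' | python3 shift.py|sed -n 1,2p; python3 -c "
from h import *
go(-.015,-.045,.09,0)"
```

```text
time_s: 9.73
position: [0.4442, 0.1134, 0.1011]
d [-0.0608 -0.1298  0.0114] rot [0.0045 0.0043 1.5716] t 9.7333 F [-0.3  0.2  0.9] board xy [-0.076   0.0848] z 0.1011
```

Converted, -0.13 m / 0.6 = -0.2167, -0.056 m / 0.6 = -0.0933, 1 rad / 1.5708 = 0.6366.

```bash
echo '{"dx":[-0.0933,-0.0933,-0.0933,-0.0933,-0.0933,-0.0933,-0.0933,-0.0933,-0.0933,-0.0933],"dy":[-0.2167,-0.2167,-0.2167,-0.2167,-0.2167,-0.2167,-0.2167,-0.2167,-0.2167,-0.2167],"dz":[0,0,0,0,0,0,0,0,0,0],"wx":[0,0,0,0,0,0,0,0,0,0],"wy":[0,0,0,0,0,0,0,0,0,0],"wz":[0.6366,0.6366,0.6366,0.6366,0.6366,0.6366,0.6366,0.6366,0.6366,0.6366]}' | python3 shift.py >/dev/null; echo '{"dx":[0,0,0,0,0,0],"dy":[0,0,0,0,0,0],"dz":[0,0,0,0,0,0],"wx":[0,0,0,0,0,0],"wy":[0,0,0,0,0,0],"wz":[0.3641,0.3641,0.3641,0.3641,0.3641,0.3641]}' | python3 shift.py|sed -n 1,2p
python3 - <<'E'
from h import *
go(-.02,-.045,.017,0)
snap('top','top4.png')
c=cv2.imread('pics/top4.png')[215:345,170:310]
cv2.imwrite('pics/c4.png',cv2.resize(c,None,fx=4.6,fy=4.6,interpolation=cv2.INTER_CUBIC))
E
```

```text
time_s: 11.07
position: [0.5109, -0.011, 0.0974]
d [0.0003 0.001  0.0804] rot [0.0007 0.0001 0.0005] t 11.0667 F [-0.6  0.1 -0.6] board xy [-0.0211 -0.0452] z 0.0974
```

View pics/c4.png

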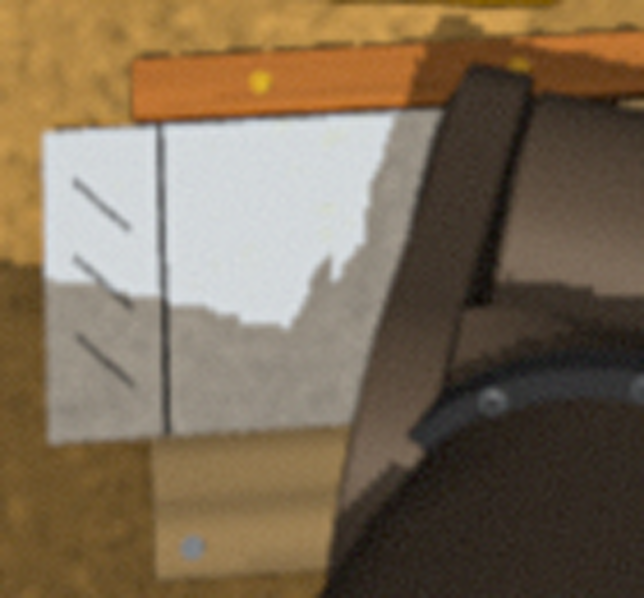

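The crop shows the panel flush along the fence. The cut line runs from (160,126) to (168,433), and the board's left edge from (153,443) to (157,579), with the fence's left end at (133,60)–(134,121). I'll compute the residual locally.

```bash
cat > m.py <<'E'
from h import *
def m(f,o,k,line,bd,fn,pc):
    b=np.load('b.npy')
    g=lambda px,z:np.array([rel(b,np.r_[q[:2],0])[:2] for q in world(f,full(px,k,o),z)]).round(4).tolist()
    print('line',g(line,.028),'board end',g(bd,.018),'fence L top',g(fn,.043),'panel L far,near',g(pc,.028))
E
python3 - <<'E'
from m import *
m('top4.png',(170,215),4.6,[(160,126),(168,433)],[(153,443),(157,579)],[(133,60),(134,121)],[(43,131),(50,442)])
# board in top0
m('top0.png',(190,210),4.2,[(273,190),(275,472)],[(50,140),(60,549)],[(37,76),(40,133)],[(168,192),(168,474)])
E
```

```text
line [[0.075, 0.1415], [-0.0439, 0.1414]] board end [[-0.0471, 0.1489], [-0.0986, 0.1485]] fence L top [[0.0991, 0.1486], [0.0753, 0.1488]] panel L far,near [[0.0756, 0.1865], [-0.0444, 0.1859]]
line [[0.0465, 0.0528], [-0.0725, 0.0567]] board end [[0.075, 0.1483], [-0.0984, 0.1483]] fence L top [[0.099, 0.1488], [0.0746, 0.1481]] panel L far,near [[0.0482, 0.0974], [-0.0704, 0.1012]]
```

Converted, 0.08 m / 0.6 = 0.1333, 0.065 m / 0.6 = 0.1083.

```bash
echo '{"dx":[0,0,0,0],"dy":[0,0,0,0],"dz":[0.0583,0.1083,0.1333,0.1333],"wx":[0,0,0,0],"wy":[0,0,0,0],"wz":[0,0,0,0]}' | python3 shift.py; echo '{"dx":[0.0083,0.0167,0.025,0.03,0.0333,0.0367,0.0383,0.04,0.04],"dy":[0,0,0,0,0,0,0,0,0],"dz":[0,0,0,0,0,0,0,0,0],"wx":[0,0,0,0,0,0,0,0,0],"wy":[0,0,0,0,0,0,0,0,0],"wz":[0,0,0,0,0,0,0,0,0]}' | python3 shift.py;  python3 - <<'E'
from h import *
go(-.02,-.0196,.017,0)
snap('top','top5.png')
c=cv2.imread('pics/top5.png')[215:345,170:310]
cv2.imwrite('pics/c5.png',cv2.resize(c,None,fx=4.6,fy=4.6,interpolation=cv2.INTER_CUBIC))
E
```

```text
time_s: 11.45
position: [0.5096, -0.0109, 0.0148]
tool_rot: [-2.109, -2.324, 0.003]
force: [-0.1, 0.7, 0.0]
finger_gap: 0.0601
finger_force: 0.0
time_s: 12.2
position: [0.5088, 0.0128, 0.0175]
tool_rot: [2.117, 2.321, 0.001]
force: [0.9, -2.0, 1.7]
finger_gap: 0.06
finger_force: 1.4
d [0.0017 0.0009 0.0005] rot [ 0.0009  0.0001 -0.0007] t 12.2 F [ 0.9 -2.   1.7] board xy [-0.0209 -0.0213] z 0.0175
```

View pics/c5.png

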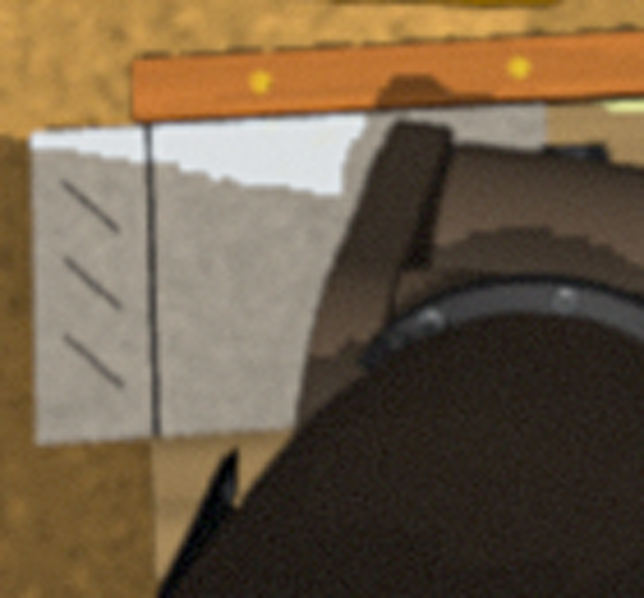

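The line has moved to (148,126)–(156,434), which leaves about 2.6 mm. I'll refine with subpixel profiles of the line and the board end.

```bash
cat > sp.py <<'E'
from h import *
b=np.load('b.npy')
def prof(f,xs,z,y0,y1,n=300):
    ys=np.linspace(y0,y1,n); im=np.load('pics/'+f+'.npz')['c'].astype(np.float32)
    o=[]
    for x in xs:
        q=proj(f,T(b,np.c_[np.full(n,x),ys,np.full(n,z)])).astype(np.float32)
        o.append(cv2.remap(im,q[:,0].reshape(1,-1),q[:,1].reshape(1,-1),cv2.INTER_LINEAR)[0])
    return ys,np.array(o)
def edge(f,xs,z,y0,y1):
    ys,P=prof(f,xs,z,y0,y1); g=np.abs(np.gradient(cv2.GaussianBlur(P.mean(0),(1,25),0),axis=0)).sum(1); return ys[g.argmax()].round(4)
def line(f,xs,z,y0,y1):
    r=[]
    for x in xs:
        ys,P=prof(f,[x],z,y0,y1); v=P.mean((0,2)); w=np.clip(np.median(v)-v-15,0,None); r.append((w*ys).sum()/w.sum())
    return np.array(r).round(4)
E
python3 - <<'E'
from sp import *
for k in range(4): print(edge('top0.png',np.linspace(-.09+.035*k,-.055+.035*k,40),.018,.14,.158),end=' ')
print('fence',edge('top0.png',np.linspace(.08,.095,20),.043,.14,.158), 'top4 near',edge('top4.png',np.linspace(-.09,-.06,30),.018,.14,.158))
print(line('top4.png',[-.03,0,.03,.06],.028,.133,.149),line('top5.png',[-.03,0,.03,.06],.028,.138,.154))
print('right end top0',edge('top0.png',np.linspace(-.09,.06,60),.018,-.158,-.14))
E
```

```text
0.1488 0.1493 0.1492 0.1494 fence 0.1509 top4 near 0.1489
[0.1419 0.1417 0.1422 0.1418] [0.1459 0.1465 0.146  0.146 ]
right end top0 -0.1484
```

Converted, 0.0028 m / 0.6 = 0.0047, 0.002 m / 0.6 = 0.0033.

```bash
echo '{"dx":[0.0017,0.0033,0.0047,0.0047,0.0047],"dy":[0,0,0,0,0],"dz":[0,0,0,0,0],"wx":[0,0,0,0,0],"wy":[0,0,0,0,0],"wz":[0,0,0,0,0]}' | python3 shift.py
python3 - <<'E'
from sp import *
snap('top','top6.png')
print(line('top6.png',[-.03,0,.03,.06],.028,.141,.157))
E
echo '{"dx":[-0.0167,-0.05,-0.05,-0.05,-0.0833,-0.15,-0.2167,-0.2833,-0.35,-0.35],"dy":[0,0,0,0,0,0,0,0,0,0],"dz":[0,0,-0.05,-0.1,-0.1667,-0.1667,-0.1667,-0.1667,-0.1667,-0.1667],"wx":[0,0,0,0,0,0,0,0,0,0],"wy":[0,0,0,0,0,0,0,0,0,0],"wz":[0,0,0,0,0,0,0,0,0,0]}' | python3 shift.py|sed -n 1,2p
python3 - <<'E'
from sp import *
snap('top','top7.png')
print(line('top7.png',[-.03,0,.03,.06],.028,.141,.157))
for k in (0,):print(edge('top7.png',np.linspace(-.095,-.055,40),.018,.14,.158))
c=cv2.imread('pics/top7.png')[215:345,170:350]
cv2.imwrite('pics/c7.png',cv2.resize(c,None,fx=4.4,fy=4.4,interpolation=cv2.INTER_CUBIC))
E
```

```text
time_s: 12.67
position: [0.5082, 0.0157, 0.0172]
tool_rot: [-2.117, -2.321, -0.0]
force: [0.7, -2.5, 1.9]
finger_gap: 0.0599
finger_force: 1.6
[0.1491 0.1489 0.1492 0.1489]
time_s: 13.55
position: [0.5278, -0.1997, 0.1171]
[0.1492 0.1488 0.1492 0.1489]
0.1488
```

View pics/c7.png

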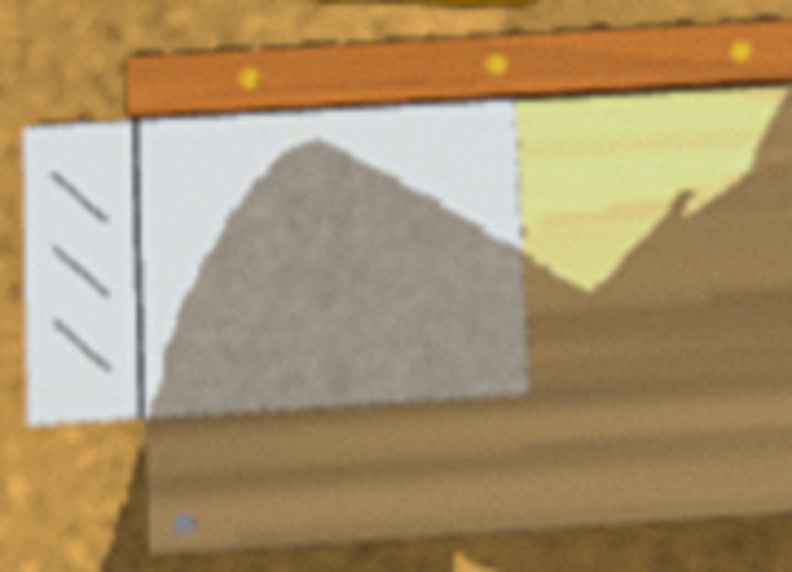

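The cut line (136,118)–(142,416) sits over the board end, where the near corner is at (150,553), and the panel looks flush along the fence. A numeric check that the long edge is still flush:

Run:
```python
from sp import *
def xe(f,yy,z,x0,x1):
    xs=np.linspace(x0,x1,300); im=np.load('pics/'+f+'.npz')['c'].astype(np.float32); o=[]
    for y in yy:
        q=proj(f,T(b,np.c_[xs,np.full(300,y),np.full(300,z)])).astype(np.float32)
        o.append(cv2.remap(im,q[:,0].reshape(1,-1),q[:,1].reshape(1,-1),cv2.INTER_LINEAR)[0])
    g=np.abs(np.gradient(cv2.GaussianBlur(np.mean(o,0),(1,25),0),axis=0)).sum(1); return xs[g.argmax()].round(4)
for f,ys in(('top4.png',(.165,.12,)),('top7.png',(.165,.12,.09,.05,.02))):
    print(f,[(y,xe(f,np.linspace(y-.01,y+.01,15),.028,-.055,-.035)) for y in ys])
print('far overhang',xe('top7.png',np.linspace(.158,.185,20),.028,.065,.085),'fence near-top',[xe('top7.png',np.linspace(y,y+.03,20),.043,.065,.085) for y in(.0,.05,.1)])
```

```text
top4.png [(0.165, np.float64(-0.0452)), (0.12, np.float64(-0.0447))]
top7.png [(0.165, np.float64(-0.0451)), (0.12, np.float64(-0.0448)), (0.09, np.float64(-0.0448)), (0.05, np.float64(-0.0444)), (0.02, np.float64(-0.0446))]
far overhang 0.0754 fence near-top [np.float64(0.0728), np.float64(0.0729), np.float64(0.073)]
```

```bash
python3 -c "
from rig import arm, eyes, job
print(job.sign_off())"
```

```text
the job is handed in; nothing more can be done
None
```

The panel is pushed flush along the fence with its cut line over the board's left end, both to within about 1 mm by the camera; the gripper is clear, no bystander was touched, and the job was handed in at about 14 s.

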